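Fetch the specimen holder from behind the loading weights

TASK

The blue-topped specimen holder stands at the back of the rack, hemmed in by the two loading weights with red and yellow knobs: first lift both weights out of the way onto the green mat, then take the holder out and stand it in the middle of the empty abrading table. Once it stands there, put each weight back upright on exactly the place on the rack where it stood before. Keep everything upright, and do not disturb the amber jar on the mat or the black-topped holder on the other table.

Things in the scene. Friction and masses are not known exactly. Their poses are not given: they have to be found in the camera images.
- weight_red_c (a point): Loading weight with a red knob: a dark steel disc 52 mm in diameter, 34 mm high, topped by an upright red plastic knob 25 mm in diameter, 46 mm high (80 mm in all, 0.5 kg). Stands on the rack in front of the niche; which weight is on the left varies. Point: on its axis, 40 mm above its underside. Grip it by the knob's upper half, clear of the rack's walls.
- weight_yellow_c (a point): Loading weight with a yellow knob: a dark steel disc 52 mm in diameter, 34 mm high, topped by an upright yellow plastic knob 25 mm in diameter, 46 mm high (80 mm in all, 0.5 kg). Stands on the rack in front of the niche; which weight is on the left varies. Point: on its axis, 40 mm above its underside. Grip it by the knob's upper half, clear of the rack's walls.
- holder_c (a point): Specimen holder to fetch: upright brass cylinder 44 mm in diameter, 34 mm high, with a blue disc on top (35.5 mm in all), 0.2 kg, in the rack's niche. Point: its centre, 17 mm above its underside. In the niche it can be gripped only with one finger in front and one behind (closing along the rack's x axis), once both weights are gone.
- rack: Fixed rack: aluminium plate 150 (its x) by 130 (its y) by 8 mm with two grey walls forming a niche. Origin: centre of its underside, at bench level; x points to its back, roughly away from the robot. Holder at x=15, y=0; weights at x=-34, y=+30 and -30 mm. Walls 8 mm thick, middles at y=+32 and -32, from x=-3 to 39, tops 44 mm above the bench. Behind the holder the plate is bare.
- mat: Green parking mat, fixed, the side area: 110 mm (its x) by 200 mm (its y), 4 mm thick. Origin: centre of its underside, at bench level; z up. The jar stands near its +y end (y about +72 mm); the rest is free.
- table_free_top (a point): Empty abrading table, where the holder goes, fixed: a round platform with a knurled steel clamp ring 110 mm in diameter and 18 mm high around a white flat top 98 mm in diameter, 22 mm above the bench. Point: centre of the white top surface.
- table_used: The other abrading table, fixed, same shape and size as the empty one, occupied by the black-topped holder. Origin: centre of its underside, at bench level.
- used_holder_c (a point): Holder already in use: a brass cylinder like the wanted one (44 mm in diameter, 34 mm high) but with a black disc on top, standing on the occupied table; leave it alone. Point: its centre, 17 mm above its underside.
- jar_c (a point): Small amber jar with a white cap, 38 mm in diameter and 52 mm high, standing on the mat near its +y end; leave it alone. Point: its centre, 26 mm above its underside.

How it is judged:
By the outcome, as a careful person would: the job done as asked, in the order asked, and still so for the second after the job is handed in, with the robot touching nothing.
It also fails if it takes over 118 s, if anything falls off the work surface, if the arm or the gripper's body presses on something with over 40 N, if the wrist force passes 120 N, or if a joint passes its speed limit or range.

ROBOT

A 6-joint arm with a two-finger parallel gripper is mounted at the origin on the work surface. World frame = base frame: x ahead of the robot, y to its left, z up, the work surface at z = 0. Lengths are in mm, angles in rad, forces in N, time in s.
With the tool pointing down it reaches from about 350 to 875 mm from the base axis. Payload 4.2 kg.
Tool frame: the origin (TCP) lies at the very end of the fingers, on their centre line; the grasp point (between the pads) lies 19 mm behind it (pinch_z is the distance from the TCP to the grasp point, in mm); z points along the fingers, y is the line along which they close (so a half turn about z gives the same grasp; the last joint's range is limited). The gripper opens to 85 mm and grips with 20 to 120 N. Pads are 22 mm wide; open, the fingers measure 114 mm over their backs; the gripper's body (76 mm by 85 mm) begins 54 mm behind the grasp point. The pads swing forward as they close: fully open they stand 13 mm farther back than shut.
Start: joints at [1.578, 0.385, 0.008, 0, -1.194, -0.259], TCP at [155.686, 605.278, 231.312] pointing down, gripper open.
Joint ranges: [-3.14, 3.14], [-1.21, 2.06], [-1.07, 1.41], [-3.16, 2.05], [-2.99, -0.16], [-3.1, 3.1]. Speed limits (rad/s): [2.79, 2.79, 3.14, 3.14, 3.14, 3.14].

INTERFACE

Orientations are given as a unit quaternion [x, y, z, w].
In Python, from bench import * gives the robot as it stands.
- The arm moves only by the tool arm_command, never from a script. Its argument "steps" is one flat list of numbers, 4 for each row, row after row: the shift along the tool's x, y, z in m, then the turn about the tool's z in rad. In form: [tx, ty, tz, roll, tx, ty, tz, roll, ...]. A call has 1 to 20 rows; each row shifts and turns the commanded pose from where the row before left it, along the tool's axes as they then stand; what a row does not reach is not made up. A row lasts 1/8 s, in which the tool goes at most 62.5 mm and 10.7 degrees, less where a joint would pass 70% of its speed; a pose out of reach is approached as far as the arm can. A call with a gripper value outside its range is refused whole. "grip" is the finger opening in m, from 0 to 0.0854, set as the call begins (left out, the last holds). The fingers move at their own pace and stop on an object; the grip force is fixed at half the most. Time passes only in rows, so rows that do not move let the fingers close. It gives the time, the measured TCP pose, the force, the opening and the grip force at its end, in the units of the state.
- read_state(): the state, without advancing time (a new reading comes with each control period).
- get_image(name): name is "scene" or "side" or "wrist"; returns the picture (400x640x3 uint8, red, green, blue); there is no depth.
- get_calibration(name): a dict with "camera_matrix" (3x3 intrinsics, pixels), "cam_to_world" (4x4, takes a point from camera to world coordinates). Camera axes: x right, y down, z forward; pixel columns grow to the right and rows downward; lengths in mm; the calibration is good to about 2 mm. A picture is of the moment at which its call begins: read the wrist's pose just before it. get_calibration takes no time and is no camera call; for the wrist camera it gives the pose at the moment of the call.
- job_done(): hands the job in; it is judged then, once.
The state is a dict: "clock": time; "joints": joint angles; "joint_vel": joint speeds; "joint_efforts": joint torques, N m; "position": TCP position; "ee_rot": TCP orientation; "contact_force": force on the tool from outside, world axes, zero at the start; "wrist_torque": the same for the moment, N m; "gripper_width": finger opening in mm; "grasp_force": force on a finger pad.
Only numpy, scipy, OpenCV 4.12 (cv2) and the standard library are available. Lean on these libraries where they do the work, as an engineer would, in place of code of your own. Each camera call takes 0.05 s, during which the arm holds its last target. There are 200 camera calls.

## Working session

There is one attempt and no reset: what is moved stays moved. The work goes in short steps, Python scripts to look and compute and a tool call to move; the robot and the scene stay as the last step left them, time stands still between calls to the robot, and variables do not carry over. Pictures are saved under pics/ and viewed, at most 14 in all, crops included, and the job is handed in when it is done.

Besides the shell and the picture viewer there is one more tool, called after "Request:" by a JSON object that holds its "fn" and its "kwargs", one argument or row to a line. arm_command: Moves the arm, as the interface text tells. Its arguments: {"type":"object","properties":{"steps":{"type":"array","items":{"type":"number"}},"grip":{"type":"number"}},"required":["steps"]}

```bash
mkdir -p pics
python3 - <<'E'
from bench import *
import cv2, numpy as np
s=read_state();print({k:np.round(v,3).tolist() for k,v in s.items()})
for n in("scene","side"):
    im=get_image(n);cv2.imwrite(f"pics/{n}0.png",im[:,:,::-1]);c=get_calibration(n)
    print(n,np.round(c["camera_matrix"],1).tolist(),np.round(c["cam_to_world"],3).tolist())
E
```

```text
{'clock': 0.0, 'joints': [1.578, 0.386, 0.007, -0.001, -1.194, -0.259], 'joint_vel': [-0.0, 0.0, 0.0, 0.001, -0.001, 0.0], 'joint_efforts': [-0.001, -39.228, 18.841, 4.186, -0.005, -0.0], 'position': [155.573, 604.713, 230.199], 'ee_rot': [0.992, -0.126, -0.0, 0.001], 'contact_force': [0.148, -0.032, 0.466], 'wrist_torque': [-0.028, -0.025, 0.0], 'grasp_force': 0.0, 'gripper_width': 85.718}
scene [[402.4, 0.0, 321.3], [0.0, 402.4, 196.3], [0.0, 0.0, 1.0]] [[-0.572, 0.574, -0.586, 1060.251], [0.82, 0.383, -0.425, 402.18], [-0.019, -0.724, -0.69, 698.253], [0.0, 0.0, 0.0, 1.0]]
side [[437.8, 0.0, 318.2], [0.0, 437.8, 205.5], [0.0, 0.0, 1.0]] [[0.847, -0.341, 0.409, 15.378], [-0.532, -0.537, 0.654, -788.681], [-0.003, -0.772, -0.636, 847.779], [0.0, 0.0, 0.0, 1.0]]
```

View pics/scene0.png

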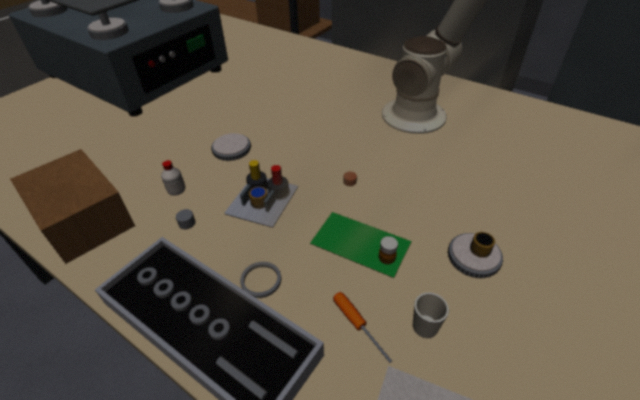

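View pics/side0.png

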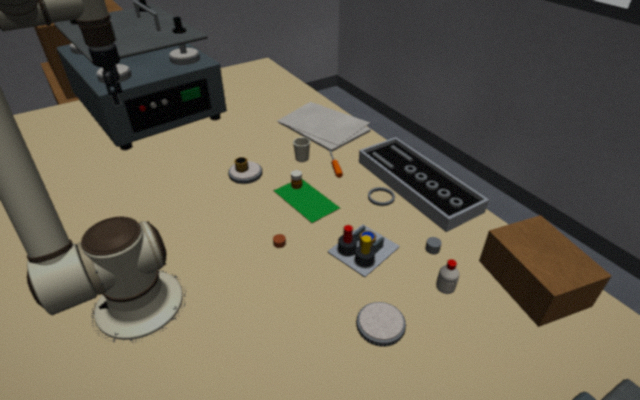

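The scene view shows the rack at about (262,198) with the yellow knob at (255,172), the red at (277,178) and the blue top at (258,193). The mat is at (361,243), the free table at (231,146) and the used table at (476,253). In the side view the free table is at (381,322) and the rack at (363,248). I'll triangulate these roughly, then look with the wrist camera.

```bash
cat > h.py <<'E'
from bench import *
import cv2, numpy as np
def ray(c,uv):
    K,T=np.array(c["camera_matrix"]),np.array(c["cam_to_world"])
    d=T[:3,:3]@np.linalg.solve(K,[uv[0],uv[1],1.]);return T[:3,3],d/np.linalg.norm(d)
def onz(c,uv,z):
    o,d=ray(c,uv);return o+d*(z-o[2])/d[2]
def proj(c,p):
    T=np.linalg.inv(np.array(c["cam_to_world"]));q=np.array(c["camera_matrix"])@(T[:3,:3]@np.array(p,float)+T[:3,3]);return q[:2]/q[2]
def mask(im,lo,hi):
    h=cv2.cvtColor(im,cv2.COLOR_RGB2HSV)
    if lo[0]>hi[0]: return cv2.inRange(h,lo,(179,)+hi[1:])|cv2.inRange(h,(0,)+lo[1:],hi)
    return cv2.inRange(h,lo,hi)
COL=dict(red=((172,130,60),(6,255,255)),yellow=((22,130,70),(34,255,255)),blue=((100,130,50),(125,255,255)),green=((50,130,50),(80,255,255)))
def blobs(im,name,amin=15):
    cs,_=cv2.findContours(mask(im,*COL[name]),cv2.RETR_EXTERNAL,cv2.CHAIN_APPROX_NONE)
    return sorted([c for c in cs if cv2.contourArea(c)>amin],key=cv2.contourArea,reverse=True)
def cen(c):
    m=cv2.moments(c);return np.array([m["m10"]/m["m00"],m["m01"]/m["m00"]])
E
python3 - <<'E'
from h import *
for n in("scene","side"):
    im=cv2.cvtColor(cv2.imread(f"pics/{n}0.png"),cv2.COLOR_BGR2RGB);c=get_calibration(n)
    for k,z in dict(red=85,yellow=85,blue=43,green=4).items():
        for b in blobs(im,k)[:2]:
            print(n,k,cv2.contourArea(b),cen(b).round(1),cv2.boundingRect(b),onz(c,cen(b),{'red':65,'yellow':65}.get(k,z)).round(0))
            if k=="green": print([onz(c,p,4)[:2].round(0).tolist() for p in cv2.boxPoints(cv2.minAreaRect(b))])
t={'scene':(231,145),'side':(381,320)}
for n in t: print(onz(get_calibration(n),t[n],22).round(0))
print(onz(get_calibration('scene'),(476,253),22).round(), onz(get_calibration('scene'),(389,242),56).round())
for p in [(228,209),(272,223),(297,184)]: print('rackcorner',onz(get_calibration('scene'),p,8).round())
c=get_calibration("wrist");print(np.round(c["cam_to_world"],3).tolist(),c["camera_matrix"])
E
```

```text
scene red 51.5 [275.4 168.5] (271, 165, 10, 9) [ 503. -139.   65.]
scene red 38.0 [166.4 163.1] (162, 160, 10, 8) [ 639. -383.   65.]
scene yellow 45.5 [253.2 163. ] (249, 160, 10, 7) [ 517. -200.   65.]
scene blue 76.0 [257.4 191.8] (251, 188, 13, 9) [ 575. -138.   43.]
scene green 3099.5 [361.8 243.7] (312, 213, 98, 64) [545. 136.   4.]
[[608.0, 43.0], [497.0, 5.0], [480.0, 221.0], [584.0, 239.0]]
side red 45.5 [451.8 262.9] (448, 259, 9, 9) [ 676. -342.   65.]
side red 45.0 [347.9 228.5] (344, 225, 9, 10) [ 534. -106.   65.]
side yellow 47.0 [365.8 239. ] (360, 236, 12, 7) [ 550. -164.   65.]
side blue 21.0 [368.9 233.8] (363, 232, 11, 6) [ 584. -134.   43.]
side green 1209.5 [306.9 200.8] (275, 180, 64, 42) [540. 117.   4.]
[[478.0, 214.0], [588.0, 290.0], [605.0, 41.0], [505.0, -12.0]]
[ 454. -348.   22.]
[ 450. -358.   22.]
[446. 355.  22.] [548. 200.  56.]
rackcorner [ 635. -186.    8.]
rackcorner [611. -67.   8.]
rackcorner [ 470. -102.    8.]
[[-0.249, -0.916, -0.314, 236.672], [-0.968, 0.236, 0.079, 585.292], [0.002, 0.323, -0.946, 372.801], [0.0, 0.0, 0.0, 1.0]] [[337.11401537   0.         312.20612613]
 [  0.         337.11401537 198.78636593]
 [  0.           0.           1.        ]]
```

Request:
{"fn": "arm_command", "kwargs": {
  "steps": [0.0374,0.03875,0,0,0.0374,0.03875,0,0,0.0374,0.03875,0,0,0.0374,0.03875,0,0,0.0374,0.03875,0,0,0.0374,0.03875,0,0,0.0374,0.03875,0,0,0.0374,0.03875,0,0,0.0374,0.03875,0,0,0.0374,0.03875,0,0,0.0374,0.03875,0,0,0.0374,0.03875,0,0,0.0374,0.03875,0,0,0.0374,0.03875,0,0,0.0374,0.03875,0,0,0.0374,0.03875,0,0,0,0,0,0,0,0,0,0]
}}

```text
clock: 2.35
position: [580.2, -144.3, 230.5]
ee_rot: [0.992, -0.126, -0.001, -0.0]
contact_force: [-0.4, 0.8, -0.7]
gripper_width: 85.7
grasp_force: 0.0
```

Run:
```python
from h import *
s=read_state();print(s["clock"],s["position"],s["ee_rot"],s["joints"])
im=get_image("wrist");cv2.imwrite("pics/w1.png",im[:,:,::-1]);c=get_calibration("wrist")
for k,z in dict(red=88,yellow=88,blue=43.5).items():
    for b in blobs(im,k,40)[:2]: print(k,cv2.contourArea(b),cen(b).round(1),cv2.boundingRect(b),onz(c,cen(b),z).round(1))
```

```text
2.35 [ 580.19181628 -144.26454357  230.52740294] [ 9.92040890e-01 -1.25913197e-01 -8.55495296e-04 -8.68838704e-05] [ 2.66459757e-02  3.40057055e-01 -6.14845022e-02 -4.69350808e-04
 -1.17091938e+00  1.29183674e+00]
red 729.5 [556.2  24.8] (541, 9, 31, 33) [ 656.  -353.5   88. ]
red 448.0 [305.9 247.1] (294, 232, 25, 28) [ 521.5 -121.3   88. ]
yellow 482.5 [361.7 219. ] (349, 207, 26, 25) [ 536.5 -178.    88. ]
blue 789.0 [307.  176.4] (291, 161, 33, 32) [ 576.4 -136.1   43.5]
```

View pics/w1.png

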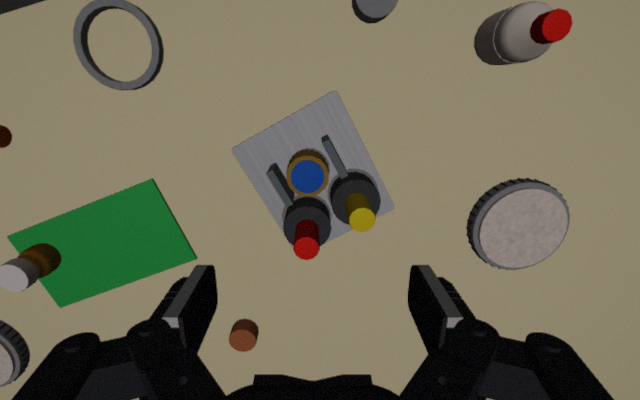

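The wrist view shows the red knob top at (306,247), the yellow at (362,219) and the blue disc at (307,176). The mat corners are at (153,179), (9,236), (61,307) and (196,258), the jar cap at (14,277) and the free table top at about (518,224). The knob tops and the holder agree with the rack's geometry, at a yaw of about 14.8°.

Run:
```python
from h import *
im=cv2.cvtColor(cv2.imread("pics/w1.png"),cv2.COLOR_BGR2RGB);c=get_calibration("wrist")
for p in [(153,179),(9,236),(61,307),(196,258)]: print('mat',onz(c,p,4).round(1))
b=blobs(im,"green",300)[0]
q=cv2.approxPolyDP(cv2.convexHull(b),4,True)[:,0];print([onz(c,p,4)[:2].round(1).tolist() for p in q])
print('jar',onz(c,(14,277),56).round(1))
for p in [(336,92),(233,150),(394,208)]: print('rack',onz(c,p,8).round(1))
roi=im[150:290,440:600];h=cv2.cvtColor(roi,cv2.COLOR_RGB2HSV)
m=cv2.inRange(h,(0,0,90),(179,60,255));cs,_=cv2.findContours(m,cv2.RETR_EXTERNAL,cv2.CHAIN_APPROX_NONE)
b=max(cs,key=cv2.contourArea);e=cv2.fitEllipse(b);print(e);ce=np.array(e[0])+(440,150)
pw=np.array([onz(c,p[0]+(440,150),22)[:2] for p in b]);print('table',onz(c,ce,22).round(1),cv2.minEnclosingCircle(pw.astype(np.float32)))
```

```text
mat [606.7  37.3   4. ]
mat [583.6 233.6   4. ]
mat [475.7 222.    4. ]
mat [499.6  26.1   4. ]
[[605.8, 38.9], [499.9, 27.3], [477.8, 223.7], [583.9, 234.8]]
jar [549.5 198.3  56. ]
rack [ 646.9 -185.     8. ]
rack [616.1 -62.5   8. ]
rack [ 505.6 -221.     8. ]
((85.96463012695312, 79.33660125732422), (81.25247955322266, 100.57062530517578), 51.7319450378418)
table [ 448.7 -359.7   22. ] ((443.80950927734375, -363.279541015625), 63.98908615112305)
```

Request:
{"fn": "arm_command", "kwargs": {
  "steps": [-0.0144,0.00425,0.025,0,-0.0144,0.00425,0.025,0,0,0,0,0.1513,0,0,0,0.1513,0,0,0,0.1513,0,0,0,0.1513,0,0,0,0.1513,0,0,0,0.1513,0,0,0,0.1513,0,0,0,0,0,0,0,0],
  "grip": 0.05
}}

```text
clock: 3.78
position: [550.6, -144.6, 181.6]
ee_rot: [0.794, -0.608, 0.0, -0.0]
contact_force: [0.5, -0.8, 0.2]
gripper_width: 49.9
grasp_force: 0.0
```

Run:
```python
from h import *
from scipy.spatial.transform import Rotation as R
s=read_state();print(s["clock"],s["position"],R.from_quat(s["ee_rot"]).as_matrix().round(4).tolist(),s["joints"].round(2) if hasattr(s["joints"],'round') else s["joints"])
im=get_image("wrist");cv2.imwrite("pics/w2.png",im[:,:,::-1]);c=get_calibration("wrist")
for k,z in dict(red=88,yellow=88,blue=43.5).items():
    for b in blobs(im,k,40)[:2]: print(k,cv2.contourArea(b),cen(b).round(1),cv2.boundingRect(b),onz(c,cen(b),z).round(1))
```

```text
3.775 [ 550.57122208 -144.57808014  181.62419963] [[0.2602, -0.9655, 0.0004], [-0.9655, -0.2602, 0.0001], [0.0, -0.0004, -1.0]] [ 0.03  0.33 -0.21 -0.   -1.03  0.24]
red 662.5 [343.  236.6] (328, 223, 31, 29) [ 520.8 -122.7   88. ]
yellow 845.5 [345.5 162. ] (329, 146, 34, 33) [ 536.  -179.2   88. ]
blue 1063.0 [282.4 184.6] (264, 166, 38, 38) [ 576.1 -137.4   43.5]
```

View pics/w2.png

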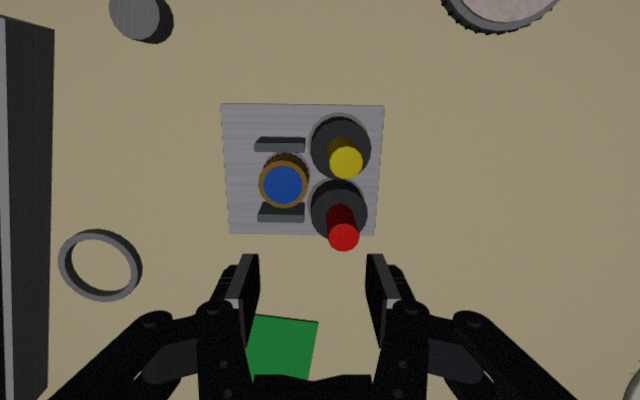

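The second view shows the yellow knob top at (345,162), the red at (343,237) and the blue disc at (282,185), agreeing with the first to about 1.4 mm. Now I'll grasp the red weight.

Request:
{"fn": "arm_command", "kwargs": {
  "steps": [-0.0152,0.0117,0,0,-0.0152,0.0117,0,0,0,0,0.0316,0,0,0,0.0316,0,0,0,0.0316,0,0,0,0.0316,0,0,0,0,0,0,0,0,0]
}}

```text
clock: 4.82
position: [521.3, -122.0, 56.0]
ee_rot: [0.793, -0.609, 0.001, -0.0]
contact_force: [0.4, 0.5, -0.3]
gripper_width: 49.6
grasp_force: 0.0
```

Request:
{"fn": "arm_command", "kwargs": {
  "steps": [0,0,0,0,0,0,0,0,0,0,0,0,0,0,0,0,0,0,0,0,0,0,0,0],
  "grip": 0.015
}}

```text
clock: 5.58
position: [520.6, -122.1, 56.4]
ee_rot: [0.793, -0.609, 0.001, -0.0]
contact_force: [-1.9, 0.2, 5.5]
gripper_width: 23.1
grasp_force: 58.7
```

Run:
```python
from h import *
s=read_state();print(s["position"],s["gripper_width"],s["grasp_force"],s["contact_force"])
im=get_image("wrist");cv2.imwrite("pics/w3.png",im[:,:,::-1])
```

```text
[ 520.60771006 -122.09032614   56.35682779] 23.067892192310282 58.717355064 [-1.91848738  0.2115402   5.52207826]
```

View pics/w3.png

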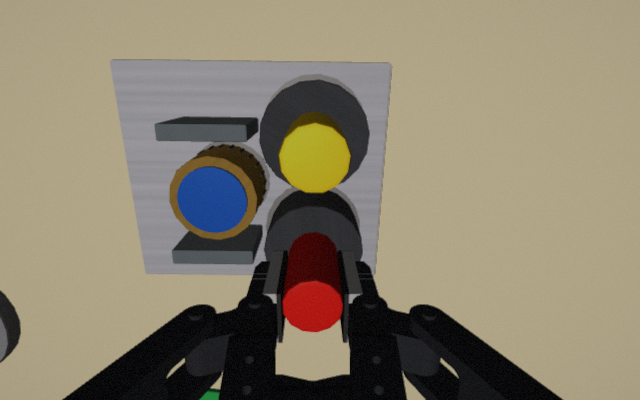

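The red weight is gripped by the upper knob, with TCP at (520.6,-122.1,56.4). In the picture the red knob is centred between the pads at (313,300). I'll lift it and carry it to the mat.

Request:
{"fn": "arm_command", "kwargs": {
  "steps": [0,0,-0.01,0,0,0,-0.03,0,0,0,-0.03,0,0,0,-0.03,0,-0.015,-0.0055,0,0,-0.03,-0.0107,0,0,-0.03,-0.0107,0,0,-0.03,-0.0107,0,0,-0.03,-0.0107,0,0,-0.03,-0.0107,0,0,-0.03,-0.0107,0,0,-0.025,-0.009,0,0,-0.0152,-0.0058,0,0,0,0,0,0,0,0,0,0]
}}

```text
clock: 7.5
position: [540.8, 126.5, 154.2]
ee_rot: [0.793, -0.61, -0.001, 0.001]
contact_force: [-0.3, -0.7, -5.5]
gripper_width: 23.5
grasp_force: 59.9
```

Request:
{"fn": "arm_command", "kwargs": {
  "steps": [0,0,0.03,0,0,0,0.03,0,0,0,0.025,0,0,0,0.01,0,0,0,0.003,0,0,0,0.001,0,0,0,0,0,0,0,0,0]
}}

```text
clock: 8.5
position: [541.9, 127.3, 56.6]
ee_rot: [0.793, -0.609, 0.0, -0.001]
contact_force: [0.3, 0.1, -5.8]
gripper_width: 23.2
grasp_force: 59.9
```

Request:
{"fn": "arm_command", "kwargs": {
  "steps": [0,0,0.002,0,0,0,0.001,0,0,0,0.0005,0,0,0,0.0005,0,0,0,0,0,0,0,0,0]
}}

```text
clock: 9.25
position: [541.5, 127.0, 52.5]
ee_rot: [0.793, -0.609, 0.0, 0.0]
contact_force: [-2.8, -0.3, 2.7]
gripper_width: 23.2
grasp_force: 60.8
```

Request:
{"fn": "arm_command", "kwargs": {
  "steps": [0,0,0,0,0,0,0,0,0,0,0,0,0,0,0,0,0,0,-0.025,0,0,0,-0.05,0,0,0,-0.05,0,0,0,0,0],
  "grip": 0.05
}}

```text
clock: 10.25
position: [544.2, 128.2, 181.8]
ee_rot: [0.793, -0.609, 0.003, -0.005]
contact_force: [0.5, -0.4, 0.0]
gripper_width: 50.1
grasp_force: 0.0
```

Request:
{"fn": "arm_command", "kwargs": {
  "steps": [0.0366,0.01068,0,0,0.0366,0.01068,0,0,0.0366,0.01068,0,0,0.0366,0.01068,0,0,0.0366,0.01068,0,0,0.0366,0.01068,0,0,0.0366,0.01068,0,0,0.0366,0.01068,0,0,0,0,0,0,0,0,0,0]
}}

```text
clock: 11.5
position: [533.8, -177.6, 176.2]
ee_rot: [0.793, -0.61, -0.001, 0.0]
contact_force: [0.0, 1.4, -0.4]
gripper_width: 50.1
grasp_force: 0.0
```

Run:
```python
from h import *
s=read_state();print(s["position"])
im=get_image("wrist");c=get_calibration("wrist")
cv2.imwrite("pics/w4.png",im[:,:,::-1])
for k,z in dict(red=84,yellow=88,blue=43.5).items():
    for b in blobs(im,k,40)[:2]: print(k,cen(b).round(1),cv2.boundingRect(b),onz(c,cen(b),z).round(1))
roi=cv2.imread("pics/w4.png")
im=get_image("scene");cv2.imwrite("pics/s4.png",im[100:300,180:520,::-1].repeat(2,0).repeat(2,1))
```

```text
[ 533.81206386 -177.58023531  176.16501577]
yellow [310.7 200.7] (294, 185, 34, 32) [ 536.  -178.7   88. ]
blue [254.4 216.6] (236, 199, 38, 36) [ 576.3 -136.6   43.5]
```

View pics/s4.png

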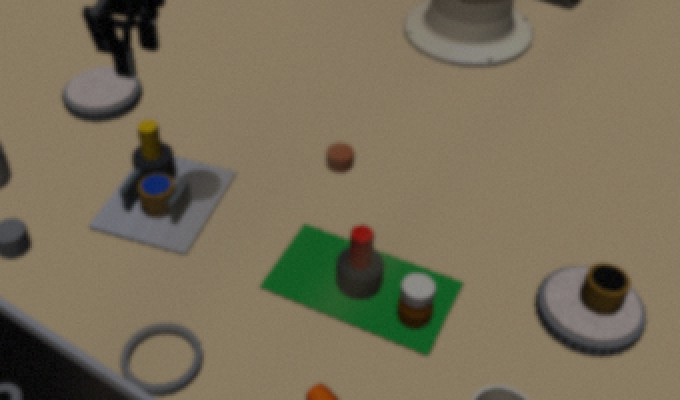

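View pics/w4.png

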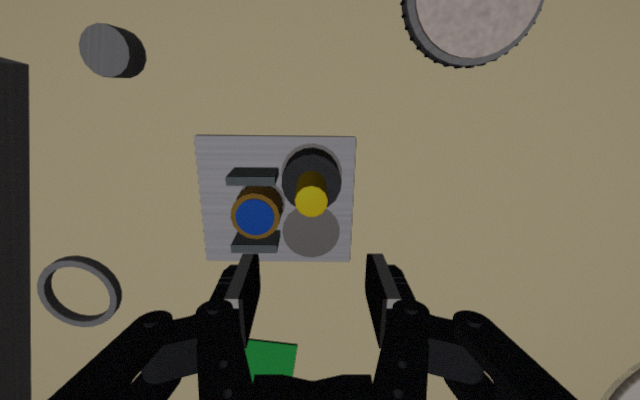

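The scene crop shows the red weight standing on the mat at (360,265), clear of the jar at (416,300). The wrist view shows the yellow knob top at (311,201) and a grey round mark at (311,230) where red stood. Next I'll grasp yellow.

Request:
{"fn": "arm_command", "kwargs": {
  "steps": [0.0008,-0.001,0.03,0,0,0,0.03,0,0,0,0.03,0,0,0,0.03,0,0,0,0,0,0,0,0,0]
}}

```text
clock: 12.35
position: [536.4, -178.0, 58.0]
ee_rot: [0.793, -0.609, 0.001, -0.0]
contact_force: [1.1, -0.1, 0.5]
gripper_width: 49.7
grasp_force: 0.0
```

Request:
{"fn": "arm_command", "kwargs": {
  "steps": [0,0,0,0,0,0,0,0,0,0,0,0,0,0,0,0,0,0,0,0,0,0,0,0],
  "grip": 0.015
}}

```text
clock: 13.1
position: [535.8, -178.5, 58.4]
ee_rot: [0.793, -0.609, 0.001, -0.0]
contact_force: [-2.7, 0.5, 6.0]
gripper_width: 23.2
grasp_force: 58.9
```

Request:
{"fn": "arm_command", "kwargs": {
  "steps": [0,0,-0.01,0,0,0,-0.03,0,0,0,-0.03,0,0,0,-0.03,0,-0.015,-0.0049,0,0,-0.03,-0.0097,0,0,-0.03,-0.0097,0,0,-0.03,-0.0097,0,0,-0.03,-0.0097,0,0,-0.03,-0.0097,0,0,-0.03,-0.0097,0,0,-0.021,-0.0068,0,0,-0.015,-0.005,0,0,0,0,0,0,0,0,0,0]
}}

```text
clock: 14.98
position: [547.7, 63.8, 156.2]
ee_rot: [0.793, -0.61, -0.001, 0.001]
contact_force: [0.1, -0.6, -5.9]
gripper_width: 22.8
grasp_force: 59.9
```

Request:
{"fn": "arm_command", "kwargs": {
  "steps": [0,0,0.03,0,0,0,0.03,0,0,0,0.025,0,0,0,0.01,0,0,0,0.003,0,0,0,0.002,0,0,0,0.001,0,0,0,0,0,0,0,0,0]
}}

```text
clock: 16.1
position: [548.6, 64.2, 56.3]
ee_rot: [0.793, -0.609, 0.0, -0.0]
contact_force: [0.7, 0.4, -5.8]
gripper_width: 23.1
grasp_force: 59.8
```

Request:
{"fn": "arm_command", "kwargs": {
  "steps": [0,0,0.0012,0,0,0,0.0006,0,0,0,0.0004,0,0,0,0,0,0,0,0,0]
}}

```text
clock: 16.73
position: [548.5, 64.1, 54.5]
ee_rot: [0.793, -0.609, 0.0, -0.0]
contact_force: [-4.3, 0.1, 5.1]
gripper_width: 23.6
grasp_force: 61.1
```

Request:
{"fn": "arm_command", "kwargs": {
  "steps": [0,0,0,0,0,0,0,0,0,0,0,0,0,0,0,0,0,0,-0.025,0,0,0,-0.05,0,0,0,-0.05,0,0,0,0,0],
  "grip": 0.05
}}

```text
clock: 17.73
position: [551.2, 64.9, 183.5]
ee_rot: [0.793, -0.609, 0.003, -0.004]
contact_force: [-0.3, 1.2, -0.9]
gripper_width: 50.0
grasp_force: 0.0
```

Request:
{"fn": "arm_command", "kwargs": {
  "steps": [0.03345,0.00435,0,0,0.03345,0.00435,0,0,0.03345,0.00435,0,0,0.03345,0.00435,0,0,0.03345,0.00435,0,0,0.03345,0.00435,0,0,0,0,0,0,0,0,0,0],
  "grip": 0.072
}}

```text
clock: 18.73
position: [574.3, -136.3, 177.9]
ee_rot: [0.793, -0.61, -0.001, 0.0]
contact_force: [-0.7, 0.6, -0.1]
gripper_width: 72.1
grasp_force: 0.0
```

Run:
```python
from h import *
s=read_state();print(s["clock"],s["position"])
im=get_image("wrist");c=get_calibration("wrist")
cv2.imwrite("pics/w5.png",im[:,:,::-1])
b=blobs(im,"blue",40)[0];print(cen(b),onz(c,cen(b),43.5).round(1))
g=cv2.GaussianBlur(cv2.cvtColor(im,cv2.COLOR_RGB2GRAY),(3,3),0)
im=get_image("scene");cv2.imwrite("pics/s5.png",im[100:300,180:520,::-1].repeat(2,0).repeat(2,1))
```

```text
18.725 [ 574.28973099 -136.33823536  177.89843772]
[310.79586563 183.85073719] [ 576.3 -136.6   43.5]
```

View pics/w5.png

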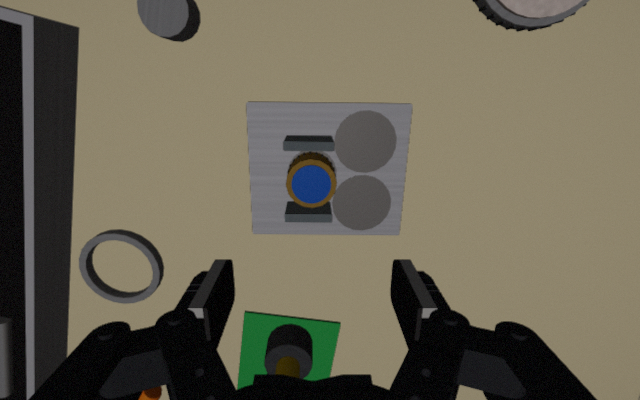

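View pics/s5.png

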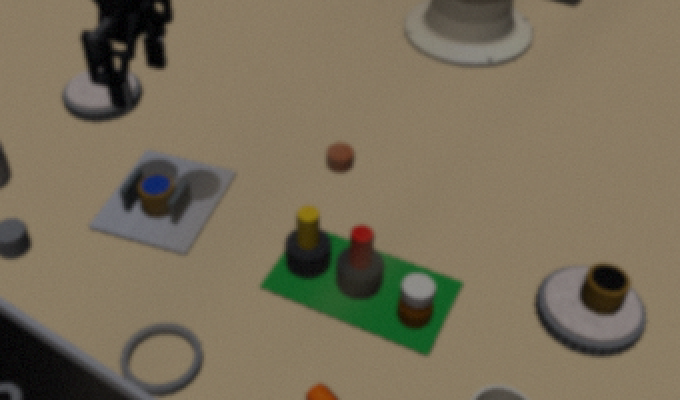

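The wrist view shows both parking circles bare, at (365,141) and (361,202), with the blue disc at (311,184). The scene crop shows both weights standing on the mat at (308,245) and (360,265). I'll measure the circles and go down to the holder.

Run:
```python
from h import *
im=cv2.imread("pics/w5.png",0);c=get_calibration("wrist")
for cx,cy in [(365,141),(361,202)]:
    r=im[cy-40:cy+40,cx-40:cx+40];print(im[cy,cx],im[cy,cx+36])
    m=cv2.inRange(cv2.GaussianBlur(r,(5,5),0),int(im[cy,cx])-25,int(im[cy,cx])+14)
    m=cv2.morphologyEx(m,cv2.MORPH_OPEN,np.ones((15,15)))
    b=max(cv2.findContours(m,cv2.RETR_EXTERNAL,cv2.CHAIN_APPROX_NONE)[0],key=cv2.contourArea)
    e=cv2.fitEllipse(b);p=np.array(e[0])+(cx-40,cy-40);print(e[1],p,onz(c,p,8).round(1))
```

```text
83 116
(59.07837677001953, 61.88730239868164) [364.85544586 141.32886505] [ 536.1 -178.8    8. ]
81 114
(53.71649169921875, 58.1226921081543) [360.77799988 202.31439972] [ 521.6 -120.6    8. ]
```

Request:
{"fn": "arm_command", "kwargs": {
  "steps": [0,0,0.03,0,0,0,0.03,0,0,0,0.03,0,0,0,0.03,0,0,0,0.03,0,0,0,0.008,0,0,0,0,0,0,0,0,0]
}}

```text
clock: 19.82
position: [575.8, -136.4, 22.1]
ee_rot: [0.793, -0.609, 0.001, -0.001]
contact_force: [1.4, 0.0, 0.7]
gripper_width: 71.9
grasp_force: 0.0
```

Request:
{"fn": "arm_command", "kwargs": {
  "steps": [0,0,0.004,0,0,0,0.004,0,0,0,0,0,0,0,0,0]
}}

```text
clock: 20.32
position: [574.8, -136.6, 12.7]
ee_rot: [0.793, -0.61, 0.0, 0.0]
contact_force: [0.0, -0.1, 0.1]
gripper_width: 71.4
grasp_force: 0.0
```

Request:
{"fn": "arm_command", "kwargs": {
  "steps": [0,0,0,0,0,0,0,0,0,0,0,0,0,0,0,0,0,0,0,0,0,0,0,0],
  "grip": 0.034
}}

```text
clock: 21.08
position: [575.1, -136.5, 13.1]
ee_rot: [0.793, -0.609, 0.0, -0.0]
contact_force: [-0.3, 0.3, 5.8]
gripper_width: 42.7
grasp_force: 61.0
```

Request:
{"fn": "arm_command", "kwargs": {
  "steps": [0,0,-0.01,0,0,0,-0.03,0,0,0,-0.03,0,0,0,-0.04,0,0,0,-0.03,0,0.0105,0.0102,0,0,0.021,0.0203,0,0,0.021,0.0203,0,0,0.021,0.0203,0,0,0.021,0.0203,0,0,0.021,0.0203,0,0,0.0105,0.0102,0,0,0,0,0,0,0,0,0,0]
}}

```text
clock: 22.82
position: [489.4, -289.2, 152.2]
ee_rot: [0.793, -0.609, -0.0, 0.0]
contact_force: [0.1, 0.4, -2.2]
gripper_width: 42.3
grasp_force: 61.2
```

Run:
```python
from h import *
s=read_state();print(s["clock"],s["position"])
im=get_image("wrist");c=get_calibration("wrist")
cv2.imwrite("pics/w6.png",im[:,:,::-1]);print(proj(c,(449,-358,22)))
```

```text
22.825 [ 489.35749539 -289.17890467  152.22032688]
[384.96956477 118.51876762]
```

View pics/w6.png

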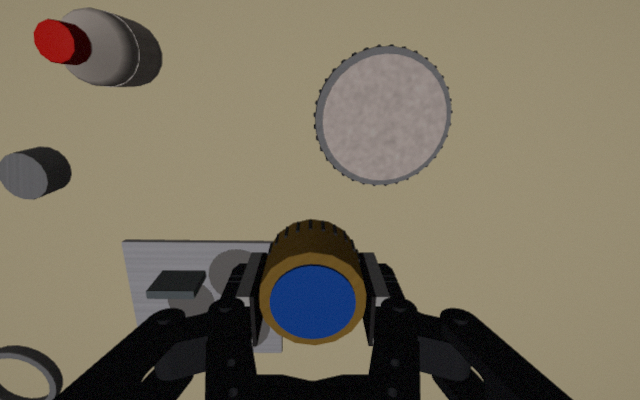

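The holder is held upright at (313,300). The free table's white top is centred at about (386,117), so I'll fit an ellipse to it.

Run:
```python
from h import *
im=cv2.cvtColor(cv2.imread("pics/w6.png"),cv2.COLOR_BGR2RGB);c=get_calibration("wrist")
h=cv2.cvtColor(im,cv2.COLOR_RGB2HSV);print(h[117,386],h[117,470],h[49,386])
m=cv2.inRange(h,(0,0,100),(179,55,255));m[:,:290]=0;m[215:]=0
m=cv2.morphologyEx(m,cv2.MORPH_CLOSE,np.ones((5,5)));m=cv2.morphologyEx(m,cv2.MORPH_OPEN,np.ones((9,9)))
b=cv2.convexHull(max(cv2.findContours(m,cv2.RETR_EXTERNAL,cv2.CHAIN_APPROX_NONE)[0],key=cv2.contourArea))
w=np.array([onz(c,p[0],22)[:2] for p in b],np.float32)
print(cv2.boundingRect(b),cv2.minEnclosingCircle(w),cv2.fitEllipse(w))
```

```text
[ 11  27 149] [ 22  62 149] [150   3  94]
(322, 53, 130, 132) ((446.5237121582031, -354.3952941894531), 52.92905044555664) ((447.4296875, -355.06304931640625), (102.13848114013672, 104.34981536865234), 153.53968811035156)
```

Run:
```python
from h import *
im=cv2.cvtColor(cv2.imread("pics/w6.png"),cv2.COLOR_BGR2RGB);c=get_calibration("wrist")
h=cv2.cvtColor(im,cv2.COLOR_RGB2HSV)
print(h[117,312:336,1:].tolist());print(h[117,440:460,1:].tolist());print(h[40:62,386,1:].tolist());print(h[172:192,386,1:].tolist())
s=h[:,:,1]
for lo in (15,19):
  m=cv2.inRange(cv2.GaussianBlur(h,(3,3),0),(0,lo,110),(179,45,255));m[:,:290]=0;m[215:]=0
  m=cv2.morphologyEx(m,cv2.MORPH_OPEN,np.ones((9,9)))
  b=cv2.convexHull(max(cv2.findContours(m,cv2.RETR_EXTERNAL,cv2.CHAIN_APPROX_NONE)[0],key=cv2.contourArea))
  w=np.array([onz(c,p[0],22)[:2] for p in b],np.float32)
  print(cv2.boundingRect(b),cv2.minEnclosingCircle(w),cv2.fitEllipse(w))
```

```text
[[63, 153], [63, 145], [55, 120], [14, 75], [8, 95], [5, 94], [3, 94], [8, 94], [8, 95], [5, 93], [7, 106], [25, 133], [26, 146], [27, 144], [26, 149], [24, 150], [28, 148], [26, 146], [26, 145], [28, 146], [26, 147], [24, 146], [26, 148], [28, 146]]
[[26, 146], [27, 143], [25, 142], [29, 141], [26, 139], [24, 140], [15, 122], [8, 95], [5, 98], [5, 97], [23, 110], [53, 143], [62, 151], [58, 153], [62, 152], [62, 153], [58, 150], [61, 155], [62, 151], [59, 151]]
[[61, 151], [61, 151], [62, 151], [62, 152], [59, 151], [60, 131], [29, 98], [8, 94], [8, 96], [3, 94], [3, 95], [5, 96], [5, 96], [14, 113], [20, 137], [23, 146], [28, 148], [26, 149], [25, 150], [29, 152], [26, 149], [25, 150]]
[[25, 145], [27, 144], [23, 142], [25, 141], [28, 138], [28, 137], [26, 136], [18, 127], [0, 100], [8, 93], [3, 91], [8, 93], [3, 73], [51, 104], [61, 142], [60, 154], [63, 153], [62, 152], [63, 155], [61, 154]]
(323, 54, 124, 126) ((449.47833251953125, -356.4157409667969), 49.12443161010742) ((449.4049072265625, -356.4634094238281), (97.72467803955078, 97.9525375366211), 66.07816314697266)
(323, 54, 123, 126) ((449.4143981933594, -356.3984375), 48.810787200927734) ((449.4148864746094, -356.5448913574219), (97.02104949951172, 97.25119018554688), 64.8822250366211)
```

Request:
{"fn": "arm_command", "kwargs": {
  "steps": [0.0133,0.01415,0,0,0.0133,0.01415,0,0,0.0133,0.01415,0,0,0.0133,0.01415,0,0,0,0,0.02,0,0,0,0.03,0,0,0,0.03,0,0,0,0.02,0,0,0,0.01,0,0,0,0.006,0,0,0,0,0,0,0,0,0]
}}

```text
clock: 24.38
position: [448.8, -355.9, 37.5]
ee_rot: [0.793, -0.609, 0.001, -0.0]
contact_force: [0.0, -1.1, -2.9]
gripper_width: 42.2
grasp_force: 61.3
```

Request:
{"fn": "arm_command", "kwargs": {
  "steps": [0,0,0.004,0,0,0,0.002,0,0,0,0.001,0,0,0,0,0,0,0,0,0]
}}

```text
clock: 25.0
position: [448.3, -355.6, 29.7]
ee_rot: [0.793, -0.609, 0.0, 0.0]
contact_force: [-0.4, 0.3, -2.7]
gripper_width: 42.7
grasp_force: 61.3
```

Request:
{"fn": "arm_command", "kwargs": {
  "steps": [0,0,0.001,0,0,0,0.001,0,0,0,0.0006,0,0,0,0,0,0,0,0,0]
}}

```text
clock: 25.62
position: [448.3, -355.6, 27.2]
ee_rot: [0.793, -0.609, -0.0, 0.0]
contact_force: [0.2, -0.5, -1.6]
gripper_width: 42.5
grasp_force: 61.4
```

Request:
{"fn": "arm_command", "kwargs": {
  "steps": [0,0,0.0006,0,0,0,0,0,0,0,0,0]
}}

```text
clock: 26.0
position: [448.3, -355.6, 27.1]
ee_rot: [0.793, -0.609, 0.0, 0.0]
contact_force: [-1.5, 2.3, 5.8]
gripper_width: 41.9
grasp_force: 61.7
```

Request:
{"fn": "arm_command", "kwargs": {
  "steps": [0,0,0,0,0,0,0,0,0,0,0,0,0,0,0,0,0,0,-0.02,0,0,0,-0.04,0,0,0,-0.045,0,0,0,-0.045,0,0,0,0,0,0,0,0,0],
  "grip": 0.072
}}

```text
clock: 27.25
position: [447.8, -355.2, 176.0]
ee_rot: [0.793, -0.61, -0.0, -0.0]
contact_force: [-0.0, 0.1, 0.0]
gripper_width: 71.8
grasp_force: 0.0
```

Run:
```python
from h import *
s=read_state();print(s["clock"],s["position"])
im=get_image("wrist");c=get_calibration("wrist")
cv2.imwrite("pics/w7.png",im[:,:,::-1])
b=blobs(im,"blue",40)[0];print(cen(b),onz(c,cen(b),57.5).round(1),proj(c,(449.4,-356.5,22)))
h=cv2.cvtColor(im,cv2.COLOR_RGB2HSV)
m=cv2.inRange(cv2.GaussianBlur(h,(3,3),0),(0,15,110),(179,45,255));m=cv2.morphologyEx(m,cv2.MORPH_OPEN,np.ones((9,9)))
b=cv2.convexHull(max(cv2.findContours(m,cv2.RETR_EXTERNAL,cv2.CHAIN_APPROX_NONE)[0],key=cv2.contourArea))
w=np.array([onz(c,p[0],22)[:2] for p in b],np.float32)
print(cv2.boundingRect(b),cv2.fitEllipse(w))
```

```text
27.25 [ 447.84148711 -355.22760374  175.99157303]
[311.89206868 189.03475061] [ 448.6 -356.5   57.5] [310.9930769  177.09486804]
(259, 123, 107, 104) ((448.4526672363281, -356.52447509765625), (97.13581085205078, 97.45873260498047), 99.81265258789062)
```

View pics/w7.png

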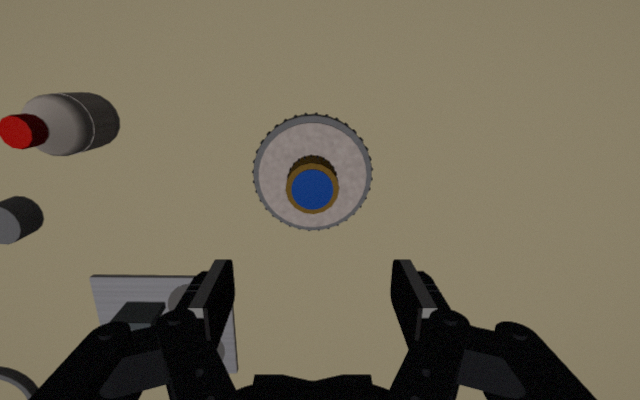

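The holder stands centred: blue top at (448.6,-356.5), table centre at (448.5,-356.5). Next I'll fetch the yellow weight.

Request:
{"fn": "arm_command", "kwargs": {
  "steps": [-0.03155,-0.01718,0,0,-0.03155,-0.01718,0,0,-0.03155,-0.01718,0,0,-0.03155,-0.01718,0,0,-0.03155,-0.01718,0,0,-0.03155,-0.01718,0,0,-0.03155,-0.01718,0,0,-0.03155,-0.01718,0,0,-0.03155,-0.01718,0,0,-0.03155,-0.01718,0,0,-0.03155,-0.01718,0,0,-0.03155,-0.01718,0,0,0,0,0,0,0,0,0,0],
  "grip": 0.05
}}

```text
clock: 29.05
position: [549.4, 62.8, 175.2]
ee_rot: [0.793, -0.61, -0.001, 0.001]
contact_force: [-0.5, -0.7, -0.3]
gripper_width: 49.8
grasp_force: 0.0
```

Run:
```python
from h import *
s=read_state();print(s["clock"],s["position"],s["ee_rot"])
im=get_image("wrist");c=get_calibration("wrist")
cv2.imwrite("pics/w8.png",im[:,:,::-1])
for k in("yellow","red"):
  for b in blobs(im,k,40)[:2]:print(k,cen(b),cv2.boundingRect(b),onz(c,cen(b),84).round(1))
```

```text
29.05 [549.40866981  62.8319232  175.18768701] [ 0.79277874 -0.60950766 -0.00081674  0.00126821]
yellow [313.31537451 202.9848883 ] (297, 188, 34, 31) [548.9  63.2  84. ]
red [301.4519966  277.14330218] (287, 264, 30, 27) [541.9 126.2  84. ]
```

Request:
{"fn": "arm_command", "kwargs": {
  "steps": [-0.0012,0.001,0.03,0,0,0,0.03,0,0,0,0.03,0,0,0,0.025,0,0,0,0.005,0,0,0,0,0,0,0,0,0]
}}

```text
clock: 29.98
position: [549.8, 64.2, 57.7]
ee_rot: [0.793, -0.61, 0.001, -0.001]
contact_force: [0.1, 1.1, -0.0]
gripper_width: 49.8
grasp_force: 0.0
```

Request:
{"fn": "arm_command", "kwargs": {
  "steps": [0,0,0,0,0,0,0,0,0,0,0,0,0,0,0,0,0,0,0,0,0,0,0,0],
  "grip": 0.015
}}

```text
clock: 30.72
position: [548.8, 64.1, 57.4]
ee_rot: [0.793, -0.609, 0.0, 0.0]
contact_force: [-3.7, -0.2, 5.6]
gripper_width: 22.7
grasp_force: 58.7
```

Request:
{"fn": "arm_command", "kwargs": {
  "steps": [0,0,-0.01,0,0,0,-0.03,0,0,0,-0.03,0,0,0,-0.03,0,0.015,0.0049,0,0,0.03,0.0098,0,0,0.03,0.0098,0,0,0.03,0.0098,0,0,0.03,0.0098,0,0,0.03,0.0098,0,0,0.03,0.0098,0,0,0.021,0.0069,0,0,0.0147,0.0052,0,0,0,0,0,0,0,0,0,0]
}}

```text
clock: 32.6
position: [534.5, -178.0, 155.8]
ee_rot: [0.793, -0.61, -0.001, 0.0]
contact_force: [0.1, -0.0, -6.0]
gripper_width: 22.9
grasp_force: 59.9
```

Request:
{"fn": "arm_command", "kwargs": {
  "steps": [0,0,0.02,0,0,0,0.03,0,0,0,0.02,0,0,0,0.01,0,0,0,0.005,0,0,0,0,0,0,0,0,0]
}}

```text
clock: 33.48
position: [535.7, -178.3, 72.4]
ee_rot: [0.793, -0.609, 0.001, -0.0]
contact_force: [-0.1, 1.3, -5.5]
gripper_width: 23.2
grasp_force: 59.9
```

Request:
{"fn": "arm_command", "kwargs": {
  "steps": [0,0,0.005,0,0,0,0.002,0,0,0,0.001,0,0,0,0,0,0,0,0,0,0,0,0,0]
}}

```text
clock: 34.22
position: [535.1, -178.3, 63.6]
ee_rot: [0.793, -0.609, 0.0, -0.0]
contact_force: [-0.1, -0.8, -5.9]
gripper_width: 23.5
grasp_force: 60.0
```

Request:
{"fn": "arm_command", "kwargs": {
  "steps": [0.0002,-0.0005,0.001,0,0,0,0.0008,0,0,0,0.0004,0,0,0,0,0,0,0,0,0]
}}

```text
clock: 34.85
position: [535.6, -178.4, 61.5]
ee_rot: [0.793, -0.609, 0.0, -0.0]
contact_force: [-0.2, 0.6, -3.5]
gripper_width: 23.3
grasp_force: 60.2
```

Request:
{"fn": "arm_command", "kwargs": {
  "steps": [0,0,0.0006,0,0,0,0,0,0,0,0,0]
}}

```text
clock: 35.22
position: [535.6, -178.5, 61.5]
ee_rot: [0.793, -0.609, 0.0, -0.0]
contact_force: [-2.6, 0.7, 4.1]
gripper_width: 23.0
grasp_force: 60.9
```

Request:
{"fn": "arm_command", "kwargs": {
  "steps": [0,0,0,0,0,0,0,0,0,0,0,0,0,0,0,0,0,0,-0.025,0,0,0,-0.045,0,0,0,-0.05,0,0,0,0,0],
  "grip": 0.05
}}

```text
clock: 36.22
position: [538.4, -178.8, 185.6]
ee_rot: [0.793, -0.609, 0.005, -0.003]
contact_force: [-0.2, -0.0, 0.3]
gripper_width: 50.0
grasp_force: 0.0
```

Request:
{"fn": "arm_command", "kwargs": {
  "steps": [-0.03668,-0.01065,0,0,-0.03668,-0.01065,0,0,-0.03668,-0.01065,0,0,-0.03668,-0.01065,0,0,-0.03668,-0.01065,0,0,-0.03668,-0.01065,0,0,-0.03668,-0.01065,0,0,-0.03668,-0.01065,0,0,0,0,0,0,0,0,0,0]
}}

```text
clock: 37.48
position: [542.0, 126.8, 180.0]
ee_rot: [0.793, -0.609, -0.0, 0.001]
contact_force: [0.5, 0.2, -0.2]
gripper_width: 50.1
grasp_force: 0.0
```

Run:
```python
from h import *
s=read_state();print(s["clock"],s["position"],s["ee_rot"])
im=get_image("wrist");c=get_calibration("wrist")
for b in blobs(im,"red",40)[:2]:print(cen(b),cv2.boundingRect(b),onz(c,cen(b),84).round(1))
```

```text
37.475 [541.97674748 126.84281384 179.95613091] [ 7.92827997e-01 -6.09444941e-01 -3.58770928e-04  7.09622031e-04]
[313.36376307 199.60046458] (298, 185, 32, 30) [541.7 126.1  84. ]
```

Request:
{"fn": "arm_command", "kwargs": {
  "steps": [0,0.0005,0.03,0,0,0,0.03,0,0,0,0.03,0,0,0,0.025,0,0,0,0.009,0,0,0,0,0,0,0,0,0,0,0,0,0]
}}

```text
clock: 38.52
position: [542.6, 127.3, 57.8]
ee_rot: [0.793, -0.609, 0.0, -0.001]
contact_force: [-0.3, 0.0, 0.7]
gripper_width: 50.1
grasp_force: 0.0
```

Request:
{"fn": "arm_command", "kwargs": {
  "steps": [0,0,0,0,0,0,0,0,0,0,0,0,0,0,0,0,0,0,0,0,0,0,0,0],
  "grip": 0.015
}}

```text
clock: 39.28
position: [541.7, 127.0, 57.3]
ee_rot: [0.793, -0.609, -0.0, 0.0]
contact_force: [-2.9, 0.2, 5.4]
gripper_width: 23.3
grasp_force: 58.8
```

Request:
{"fn": "arm_command", "kwargs": {
  "steps": [0,0,-0.01,0,0,0,-0.03,0,0,0,-0.03,0,0,0,-0.03,0,0.015,0.0055,0,0,0.03,0.0109,0,0,0.03,0.0109,0,0,0.03,0.0109,0,0,0.03,0.0109,0,0,0.03,0.0109,0,0,0.03,0.0109,0,0,0.025,0.009,0,0,0.015,0.0048,0,0,0,0,0,0,0,0,0,0]
}}

```text
clock: 41.15
position: [520.2, -121.5, 156.1]
ee_rot: [0.793, -0.61, -0.001, 0.0]
contact_force: [-0.3, 0.3, -6.5]
gripper_width: 23.0
grasp_force: 59.9
```

Request:
{"fn": "arm_command", "kwargs": {
  "steps": [0,0,0.02,0,0,0,0.03,0,0,0,0.02,0,0,0,0.01,0,0,0,0.005,0,0,0,0.004,0,0,0,0,0,0,0,0,0,0,0,0,0]
}}

```text
clock: 42.28
position: [520.8, -121.9, 68.1]
ee_rot: [0.793, -0.61, 0.0, -0.0]
contact_force: [-1.0, -0.7, -6.2]
gripper_width: 22.9
grasp_force: 59.9
```

Request:
{"fn": "arm_command", "kwargs": {
  "steps": [0.0001,0,0.003,0,0,0,0.0015,0,0,0,0.0005,0,0,0,0,0,0,0,0,0]
}}

```text
clock: 42.9
position: [520.6, -121.9, 62.7]
ee_rot: [0.793, -0.609, 0.0, -0.0]
contact_force: [0.1, -0.7, -6.2]
gripper_width: 23.1
grasp_force: 59.9
```

Request:
{"fn": "arm_command", "kwargs": {
  "steps": [0.0002,0,0.0008,0,0,0,0.0006,0,0,0,0.0004,0,0,0,0,0,0,0,0,0]
}}

```text
clock: 43.52
position: [520.6, -122.2, 61.4]
ee_rot: [0.793, -0.609, 0.0, 0.0]
contact_force: [-2.1, 0.3, 0.1]
gripper_width: 23.0
grasp_force: 60.4
```

Request:
{"fn": "arm_command", "kwargs": {
  "steps": [0,0,0.0002,0,0,0,0,0,0,0,0,0,0,0,0,0,0,0,-0.025,0,0,0,-0.045,0,0,0,-0.05,0,0.0147,-0.0116,0,0,0.0147,-0.0116,0,0,0,0,0,0,0,0,0,0],
  "grip": 0.05
}}

```text
clock: 44.9
position: [550.0, -144.4, 180.3]
ee_rot: [0.793, -0.61, -0.0, 0.0]
contact_force: [0.3, 0.2, 0.4]
gripper_width: 50.1
grasp_force: 0.0
```

Run:
```python
from h import *
s=read_state();print(s["clock"],s["position"],s["ee_rot"])
im=get_image("wrist");c=get_calibration("wrist")
cv2.imwrite("pics/w9.png",im[:,:,::-1])
for k in("red","yellow"):
  for b in blobs(im,k,40)[:2]:print(k,cen(b),cv2.boundingRect(b),onz(c,cen(b),88).round(1))
im=get_image("scene");cv2.imwrite("pics/s9.png",im[100:300,180:520,::-1].repeat(2,0).repeat(2,1))
```

```text
44.9 [ 549.96343117 -144.43705639  180.32198145] [ 7.92703473e-01 -6.09607179e-01 -4.86682914e-04  2.31473513e-04]
red [342.13557214 236.69975124] (327, 223, 32, 29) [ 520.9 -122.4   88. ]
yellow [344.62641657 162.11840563] (328, 146, 35, 34) [ 535.8 -178.7   88. ]
```

View pics/w9.png

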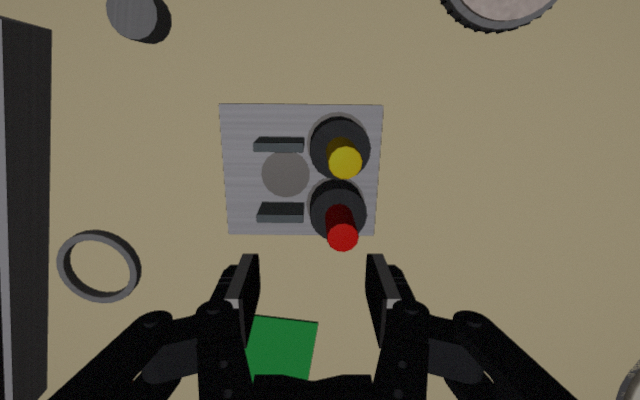

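View pics/s9.png

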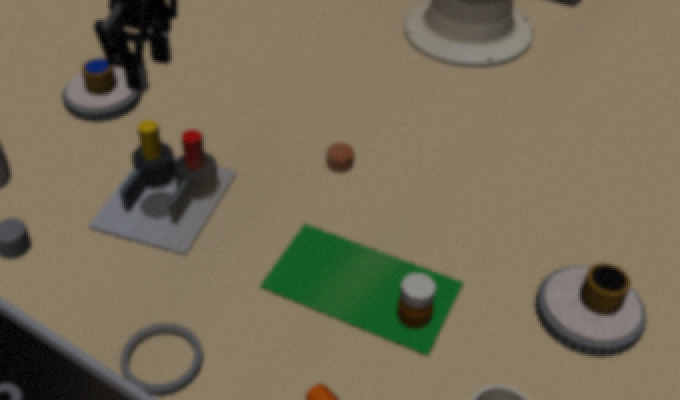

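The final views show the red knob top at (520.9,-122.4), before (520.8,-122.7), and the yellow at (535.8,-178.7), before (536.0,-179.2). Both weights are upright and within 1 mm of where they stood. The holder is on the table, the jar and black-topped holder are untouched, and the gripper is clear.

```bash
python3 -c "
from bench import *
print(job_done())"
```

```text
the job is handed in; nothing more can be done
None
```

The job is handed in at about 45 s of the allowed 118 s: the blue-topped holder stands centred on the empty table, both weights are back upright within about 1 mm of where they stood, and the jar and black-topped holder were not touched.

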